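# Square the tube rack into the corner stop

## Task

Push the microtube rack that lies in front of the aluminium angle stop along the worktop into the corner of the stop, so that its far long side lies flush along the long leg and its right-hand end touches the short leg, and leave it there. Only push on its outer sides: do not take it between the fingers, lift it or tip it. Leave the other things on the bench where they are.

Things in the scene. Friction and masses are not known exactly. Their poses are not given: they have to be found in the camera images.
- tube_rack: Green tube rack: oblong block 225 x 67 mm, loose, about 0.2 kg; flat upright sides, solid from the worktop to 30 mm up, caps up to 56 mm. Origin: centre of its underside; own x along the 225 mm, y across the 67 mm, z up. Starts nearer the robot than the stop and left of its final place, turned up to 17 degrees from parallel to the long leg.
- corner_stop: Fixed L of bare aluminium angle: walls 22 mm high, 5 mm thick, with screwed feet 22 mm wide on the outer sides. Long leg 250 mm, running right to left beyond the rack; short leg 70 mm, from the long leg's right-hand end towards the robot. Turned up to 7 degrees either way. Origin and axes as stop_corner.
- stop_corner (a point): Inner corner of the stop at worktop height. The long leg's inner face is the plane x = 0 of this frame and runs 250 mm along +y (leftwards); the short leg's inner face is the plane y = 0 and runs 70 mm along -x (towards the robot). The rack, when home, has its centre at x = -34 mm, y = +113 mm in this frame.
- film_roll: Roll of sealing film standing on end, 60 mm across, 51 mm high, origin at the centre of its underside. Bystander, loose; stays where it is.
- timer: White bench timer, 60 x 64 x 19 mm, origin at the centre of its underside. Bystander, loose; stays where it is.
- label_tape: Flat roll of label tape, 68 mm across, 19 mm high, origin at the centre of its underside. Bystander, loose; stays where it is.
- marker_black: Felt marker with black cap, lying, 137 x 11 x 12 mm, its length along its own x, origin at the middle of its underside. Bystander, loose; stays where it is.
- marker_blue: Felt marker with blue cap, lying, 137 x 11 x 12 mm, its length along its own x, origin at the middle of its underside. Bystander, loose; stays where it is.
- bottle: White-capped bottle, 66 mm across, 106 mm high, standing at the back left, origin at the centre of its underside. Bystander, loose; stays where it is.

How it is judged:
By the outcome, as a careful person would: the job done as asked, in the order asked, and still so for the second after the job is handed in, with the robot touching nothing.
It also fails if it takes over 51 s, if anything falls off the work surface, if the arm or the gripper's body presses on something with over 40 N, if the wrist force passes 120 N, or if a joint passes its speed limit or range.

## Robot

A 6-joint arm with a two-finger parallel gripper is mounted at the origin on a cart in front of the work surface, level with it; the furniture and walls round the work are solid. World frame = base frame: x ahead of the robot, y to its left, z up, the work surface at z = 0. Lengths are in mm, angles in rad, forces in N, time in s.
With the tool pointing down it reaches from about 300 to 750 mm from the base axis. Payload 8.5 kg.
Tool frame: the origin (TCP) lies at the centre of the arm's flange, where the gripper is bolted on; the fingertips stand 166 mm ahead of it and the grasp point (between the pads) lies 147 mm ahead of it; z points along the fingers, y is the line along which they close (so a half turn about z gives the same grasp; the last joint's range is limited). The gripper opens to 88 mm and grips with 3 to 60 N. Pads are 18 mm wide; open, the fingers measure 123 mm over their backs; the gripper's body (75 mm by 187 mm) begins 45 mm behind the grasp point.
Start: joints at [-1.373, 0.381, 1.297, -0, 1.464, -0.215], TCP at [220.639, -503.786, 404.748] pointing down, gripper open.
Joint ranges: [-3.11, 3.11], [-0.89, 2.33], [0.22, 2.48], [-1.42, 4.56], [0.17, 2.85], [-2.88, 2.88]. Speed limits (rad/s): [2.39, 2.39, 3.14, 3.14, 3.14, 3.14].

## Interface

Orientations are given as a 3x3 rotation matrix whose columns are the frame's x, y, z axes.
In Python, from bench import manip gives the robot as it stands. The module is installed in compiled form; this text tells all that it offers.
- The arm moves only by the tool play_rows, never from a script. Its argument "motion" is a list of rows, each an object of numbers: "hand": the closure, from 0 (fully open) to 1 (shut); "tx", "ty", "tz": the shift along the tool's x, y, z scaled (see below); "spin": the turn about the tool's z scaled (see below). In form: [{"hand": .., "tx": .., "ty": .., "tz": .., "spin": ..}, ...]. A call has 1 to 20 rows; each row is the pose to reach, as a shift and turn from the pose commanded when the call began, along the tool's axes at that moment; what a row does not reach only later rows make up. The controller multiplies each number of a shift by 0.25 m and each number of a turn by 45 degrees. A row lasts 1/8 s, in which the tool goes at most 62.5 mm and 10.7 degrees, less where a joint would pass 70% of its speed; a pose out of reach is approached as far as the arm can. A call with a number of a shift or a turn outside -1 to 1 is refused whole. A call with a gripper value outside its range is refused whole. The fingers move at their own pace and stop on an object; "squeeze" is the grip in N (left out, the last holds). Time passes only in rows, so rows that repeat a pose let the fingers close. It gives the time, the measured TCP pose, the force, the opening and the grip force at its end, in the units of the state.
- manip.get_obs(): the state, without advancing time (a new reading comes with each control period).
- manip.get_image(name): name is "scene" or "top" or "wrist"; returns (picture, depth): 420x560x3 uint8, blue, green, red; 420x560 float32, mm along the optical axis (not along the pixel's ray), 0 where there is no reading.
- manip.calibration(name): a dict with "fx", "fy", "cx", "cy" (pixels), "D" ([k1, k2, p1, p2, k3] as OpenCV has them; the pictures are not rectified), "cam_to_world" (4x4, takes a point from camera to world coordinates). Camera axes: x right, y down, z forward; pixel columns grow to the right and rows downward; lengths in mm; the calibration is good to about 2 mm. A picture is of the moment at which its call begins: read the wrist's pose just before it. calibration takes no time and is no camera call; for the wrist camera it gives the pose at the moment of the call.
- manip.sign_off(): hands the job in; it is judged then, once.
Trained networks look in the newest picture that a camera, given by its name, has taken for a name from the list of things; names that differ only in an ending like _2 or _b are one class to them, and where a whole thing is asked for, a point or a joint stands for the part that bears it (a point fixed in the world has none). Each returns a list of dicts, best first, with "conf" (0 to 1); they miss things now and then, are a little off and sometimes report something else, mostly with a low value. They report only what shows in the picture. A call takes as long as a camera call.
- manip.boxes_of(name, camera): "location" ([column, row] in pixels, amid what is visible of it).
- manip.regions_of(name, camera): "region" (420x560 bool, what is visible of it) and "location" ([column, row] in pixels, amid what is visible of it).
The state is a dict: "t": time; "joint_pos": joint angles; "qd": joint speeds; "effort": joint torques, N m; "tool_pos": TCP position; "ee_rot": TCP orientation; "wrist_force": force on the tool from outside, world axes, zero at the start; "moment": the same for the moment, N m; "opening": finger opening in mm; "gripper_force": force on a finger pad.
Only numpy, scipy, OpenCV 4.12 (cv2) and the standard library are available. Lean on these libraries where they do the work, as an engineer would, in place of code of your own. Each camera call takes 0.05 s, during which the arm holds its last target. There are 200 camera calls.

## Working session

There is one attempt and no reset: what is moved stays moved. The work goes in short steps, Python scripts to look and compute and a tool call to move; the robot and the scene stay as the last step left them, time stands still between calls to the robot, and variables do not carry over. Pictures are saved under pics/ and viewed, at most 10 in all, crops included, and the job is handed in when it is done.

Besides the shell and the picture viewer there is one more tool, called as name(argument=value, ...), one argument or row to a line, values as JSON. play_rows: Moves the arm, as the interface text tells. Its arguments: {"type":"object","properties":{"motion":{"type":"array"},"squeeze":{"type":"number"}},"required":["motion"]}

```bash
mkdir -p pics; cat > h.py <<'E'
import numpy as np, cv2
from bench import manip
def world(cam, px, depth=None, z=None):
    c=manip.calibration(cam); K=np.array([[c['fx'],0,c['cx']],[0,c['fy'],c['cy']],[0,0,1]])
    T=np.array(c['cam_to_world']); px=np.array(px,float).reshape(-1,1,2)
    n=cv2.undistortPoints(px,K,np.array(c['D'],float)).reshape(-1,2)
    r=np.c_[n,np.ones(len(n))]
    if depth is not None: return (r*np.array(depth).reshape(-1,1))@T[:3,:3].T+T[:3,3]
    d=r@T[:3,:3].T; return T[:3,3]+d*((z-T[2,3])/d[:,2:])
def cloud(cam, dep, mask):
    v,u=np.nonzero(mask&(dep>0)); return world(cam,np.c_[u,v],dep[v,u])
E
python3 - <<'E'
from h import *
o=manip.get_obs(); print(o['t'],o['tool_pos'],np.round(o['ee_rot'],3))
for cam in ('top','scene'):
    im,d=manip.get_image(cam); cv2.imwrite(f'pics/{cam}0.png',im); np.save(cam+'d.npy',d)
    c=manip.calibration(cam); print(cam,np.round(c['cam_to_world'],2).tolist())
    if cam=='top':
      for n in ['tube_rack','corner_stop','film_roll','timer','label_tape','marker_black','marker_blue','bottle']:
        for r in manip.regions_of(n,cam)[:2]:
            P=cloud(cam,d,r['region']); 
            if len(P)<5: print(n,'few');continue
            rr=cv2.minAreaRect(P[:,:2].astype(np.float32))
            print(n,round(r['conf'],2),np.round(r['location']),len(P),np.round(rr[0]),np.round(rr[1]),round(rr[2],1),'z',np.round(np.percentile(P[:,2],[2,50,98])))
            if n in('tube_rack','corner_stop'): np.save(n+'.npy',r['region']) if r is manip else None
E
```

```text
0.0 [ 220.62232454 -503.76402083  404.14972945] [[ 0.916  0.401 -0.   ]
 [ 0.401 -0.916  0.001]
 [ 0.    -0.001 -1.   ]]
top [[0.0, -0.98, 0.2, 286.38], [-1.0, -0.0, 0.0, 20.8], [-0.0, -0.2, -0.98, 1399.17], [0.0, 0.0, 0.0, 1.0]]
tube_rack 0.6 [282. 238.] 1463 [488.  14.] [230.  77.] 82.0 z [-1. 30. 46.]
corner_stop 0.8 [322. 196.] 606 [605. -64.] [272.  94.] 82.2 z [-2.  6. 26.]
film_roll 0.76 [390. 216.] 342 [ 549. -336.] [67. 61.] 51.6 z [-2. 48. 56.]
timer 0.79 [188. 234.] 325 [501. 329.] [64. 57.] 46.9 z [ 9. 18. 25.]
label_tape 0.73 [374. 256.] 172 [ 433. -304.] [64. 67.] 83.5 z [ 1. 18. 24.]
marker_black 0.66 [176. 266.] 106 [411. 371.] [127.  11.] 29.8 z [ 3. 10. 18.]
marker_blue 0.51 [202. 188.] 85 [657. 293.] [120.  10.] 22.7 z [ 1. 10. 15.]
bottle 0.56 [233. 157.] 411 [757. 185.] [59. 57.] 70.1 z [ 11.  94. 112.]
scene [[-0.88, -0.31, 0.35, 102.49], [-0.47, 0.57, -0.68, 1026.8], [0.02, -0.76, -0.65, 998.45], [0.0, 0.0, 0.0, 1.0]]
```

View pics/top0.png

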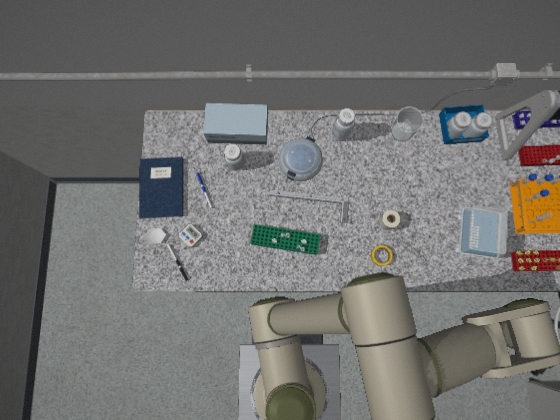

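View pics/scene0.png

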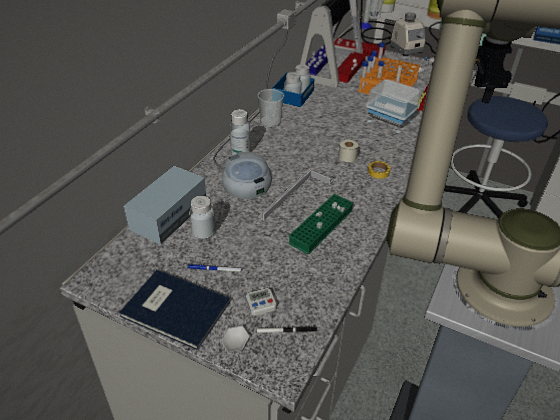

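The top view shows the green rack at px (253–320, 226–254). The stop's long leg runs from (268,194) to (347,203), with the short leg at the right end down to (345,222). The bystanders are clear of this region. I'll check the wrist camera geometry so I can plan a closer look.

```bash
python3 - <<'E'
from h import *
c=manip.calibration('wrist');o=manip.get_obs();R=np.array(o['ee_rot']);T=np.array(c['cam_to_world'])
print(c['fx'],c['cx'],c['cy'],c['D']); print('cam in tool',R.T@(T[:3,3]-o['tool_pos']),'\n',np.round(R.T@T[:3,:3],3))
print(world('top',[[347,203],[268,194],[345,222],[253,230]],z=10).round())
t=np.array([470,-50,430]); print(R.T@(t-o['tool_pos'])/250)
E
```

```text
322.95379608752955 278.91584625241074 216.96208996318597 [0.00541255 0.         0.         0.         0.        ]
cam in tool [71.71432484 -0.46684978 20.20325351] 
 [[ 0.    -0.961 -0.277]
 [ 1.     0.    -0.001]
 [ 0.001 -0.277  0.961]]
[[ 610. -198.   10.]
 [ 642.   71.   10.]
 [ 545. -189.   10.]
 [ 517.  121.   10.]]
[ 1.64177063 -1.26256961 -0.10093534]
```

play_rows(
  motion=[
    {"hand":0,"tx":0.2,"ty":-0.112,"tz":0.02,"spin":0.07},
    {"hand":0,"tx":0.4,"ty":-0.224,"tz":0.04,"spin":0.14},
    {"hand":0,"tx":0.6,"ty":-0.336,"tz":0.06,"spin":0.21},
    {"hand":0,"tx":0.8,"ty":-0.448,"tz":0.08,"spin":0.28},
    {"hand":0,"tx":1,"ty":-0.56,"tz":0.1,"spin":0.35},
    {"hand":0,"tx":1,"ty":-0.56,"tz":0.1,"spin":0.35},
    {"hand":0,"tx":1,"ty":-0.56,"tz":0.1,"spin":0.35},
  ],
)

```text
t: 1.38
tool_pos: [393.4, -275.6, 379.9]
ee_rot: [[0.99, 0.138, 0.0], [0.138, -0.99, -0.001], [-0.0, 0.001, -1.0]]
wrist_force: [-0.0, -0.4, 0.2]
opening: 88.5
gripper_force: 0.0
```

```bash
python3 - <<'E'
from h import *
o=manip.get_obs();R=np.array(o['ee_rot']);print(o['t'],o['tool_pos'],R.round(3).tolist(),o['wrist_force']);print(R.T@([560,-50,350]-o['tool_pos'])/250,'psi',np.degrees(np.arctan2(R[1,0],R[0,0])))
E
```

```text
1.375 [ 393.36286143 -275.59888755  379.89181766] [[0.99, 0.138, 0.0], [0.138, -0.99, -0.001], [-0.0, 0.001, -1.0]] [-0.01177822 -0.40529     0.19909256]
[ 0.78479236 -0.80175823  0.11910382] psi 7.938351266345885
```

play_rows(
  motion=[
    {"hand":0,"tx":0.16,"ty":-0.16,"tz":0.02,"spin":0.07},
    {"hand":0,"tx":0.32,"ty":-0.32,"tz":0.05,"spin":0.14},
    {"hand":0,"tx":0.47,"ty":-0.48,"tz":0.07,"spin":0.21},
    {"hand":0,"tx":0.63,"ty":-0.64,"tz":0.1,"spin":0.28},
    {"hand":0,"tx":0.78,"ty":-0.8,"tz":0.12,"spin":0.33},
    {"hand":0,"tx":0.78,"ty":-0.8,"tz":0.12,"spin":0.33},
    {"hand":0,"tx":0.78,"ty":-0.8,"tz":0.12,"spin":0.33},
    {"hand":0,"tx":0.78,"ty":-0.8,"tz":0.12,"spin":0.33},
  ],
)

```text
t: 2.38
tool_pos: [558.7, -52.0, 350.0]
ee_rot: [[0.992, -0.123, 0.0], [-0.123, -0.992, -0.0], [0.0, 0.0, -1.0]]
wrist_force: [-0.2, -0.3, 0.5]
opening: 88.4
gripper_force: 0.0
```

```bash
python3 - <<'E'
from h import *
o=manip.get_obs();R=np.array(o['ee_rot']);print(o['t'],o['tool_pos'],'psi',np.degrees(np.arctan2(R[1,0],R[0,0])))
im,d=manip.get_image('wrist'); cv2.imwrite('pics/w1.png',im); np.save('w1d.npy',d)
c=manip.calibration('wrist'); np.save('w1T.npy',c['cam_to_world'])
for n in ['tube_rack','corner_stop']:
    for k,r in enumerate(manip.regions_of(n,'wrist')[:2]):
        P=cloud('wrist',d,r['region']); np.save(f'{n}{k}.npy',P)
        for lo,hi in ((-5,60),(25,35),(16,26)):
            Q=P[(P[:,2]>lo)&(P[:,2]<hi)]
            if len(Q)<9: continue
            rr=cv2.minAreaRect(Q[:,:2].astype(np.float32)); print(n,round(r['conf'],2),(lo,hi),len(Q),np.round(rr[0],1),np.round(rr[1],1),round(rr[2],1),np.percentile(Q[:,2],[2,50,98]).round(1))
E
```

```text
2.375 [558.67038864 -52.0388699  350.02503155] psi -7.074729482379736
tube_rack 0.65 (-5, 60) 12783 [479.2  21.3] [247.1  88.3] 81.0 [ 3.  30.2 47.5]
tube_rack 0.65 (25, 35) 8799 [488.   14.6] [223.2  68.6] 80.9 [25.7 30.5 32.1]
tube_rack 0.65 (16, 26) 1906 [489.4  14.3] [220.7  64.4] 81.2 [16.4 21.9 25.8]
```

View pics/w1.png

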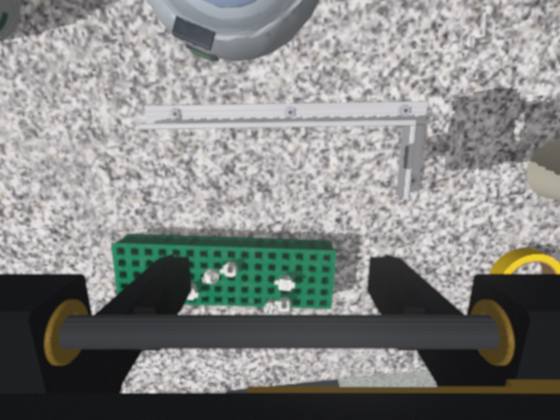

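The wrist view shows the rack's top face at px (115–335, 237–305). The stop's long leg wall runs along row ~125 from column 138 to 403, and the short leg is at columns 400–412, down to row ~198. The network missed the stop, so I'll measure it from depth.

```bash
python3 - <<'E'
from h import *
d=np.load('w1d.npy'); m=np.zeros(d.shape,bool); m[95:205,125:440]=1
v,u=np.nonzero(m&(d>0)); P=world('wrist',np.c_[u,v],d[v,u])
s=(P[:,2]>17)&(P[:,2]<26); Q=P[s];uv=np.c_[u,v][s]
print(len(Q), np.percentile(P[:,2],[5,50]))
L=Q[uv[:,1]<135]; S=Q[(uv[:,1]>140)&(uv[:,0]>390)]
for n,A in(('L',L),('S',S)):
    vx,vy,x0,y0=cv2.fitLine(A[:,:2].astype(np.float32),cv2.DIST_HUBER,0,.01,.01).ravel()
    off=(A[:,:2]-[x0,y0])@[-vy,vx]; al=(A[:,:2]-[x0,y0])@[vx,vy]
    print(n,len(A),'dir',np.degrees(np.arctan2(vy,vx)),(x0,y0),'off',np.percentile(off,[3,50,97]).round(1),'al',al.min(),al.max(),'z',np.median(A[:,2]))
# image-based: inner top edge points
print(world('wrist',[[140,128],[399,126],[401,197]],z=22).round(1))
im=cv2.imread('pics/w1.png'); cv2.imwrite('pics/w1c.png',cv2.resize(im[90:210,120:440],None,fx=2.5,fy=2.5,interpolation=cv2.INTER_CUBIC))
E
```

```text
2061 [-1.37607707  0.02944263]
L 1636 dir 83.63259 (np.float32(629.8795), np.float32(-58.647823)) off [-2.4  0.   5.2] al -126.6248351713432 128.89855776713955 z 21.61092139658166
S 385 dir -6.1641307 (np.float32(573.0681), np.float32(-176.01817)) off [-3.2  0.   1.7] al -28.47971089695877 26.612668781641858 z 21.29522839869651
[[ 641.6   67.8   22. ]
 [ 614.3 -168.2   22. ]
 [ 547.2 -168.8   22. ]]
```

View pics/w1c.png

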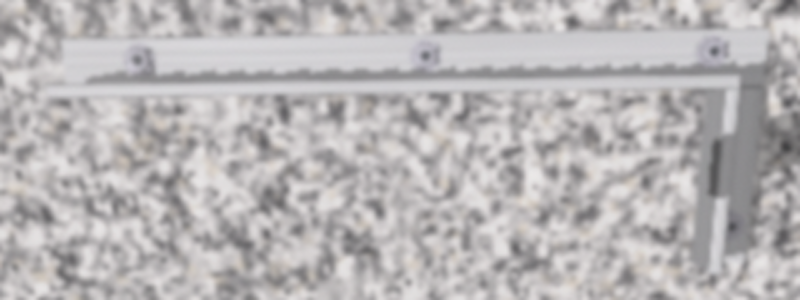

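```bash
python3 - <<'E'
from h import *
A=world('wrist',[[138,128.6],[410,126.3],[404,198]],z=22);print(A.round(1))
L=A[0]-A[1];S=A[2]-A[1];print(np.linalg.norm(L),np.degrees(np.arctan2(L[1],L[0])),np.linalg.norm(S),np.degrees(np.arctan2(S[1],S[0])))
# rack outline from z 25-35
P=np.load('tube_rack0.npy');Q=P[(P[:,2]>26)&(P[:,2]<33)]
print(cv2.boxPoints(cv2.minAreaRect(Q[:,:2].astype(np.float32))).round(1))
E
```

```text
[[ 641.4   69.7   22. ]
 [ 612.8 -178.2   22. ]
 [ 545.9 -171.7   22. ]]
249.56168803226555 83.43301455230934 67.25571965106552 174.46862292686336
[[ 436.4  -90.2]
 [ 504.2 -101. ]
 [ 539.5  119.4]
 [ 471.8  130.2]]
```

play_rows(
  motion=[
    {"hand":0,"tx":-0.2,"ty":-0.08,"tz":0,"spin":-0.013},
    {"hand":0,"tx":-0.4,"ty":-0.16,"tz":0,"spin":-0.013},
    {"hand":0,"tx":-0.57,"ty":-0.226,"tz":0.1,"spin":-0.013},
    {"hand":0,"tx":-0.57,"ty":-0.226,"tz":0.25,"spin":-0.013},
    {"hand":0,"tx":-0.57,"ty":-0.226,"tz":0.4,"spin":-0.013},
    {"hand":0,"tx":-0.57,"ty":-0.226,"tz":0.55,"spin":-0.013},
    {"hand":0,"tx":-0.57,"ty":-0.226,"tz":0.65,"spin":-0.013},
    {"hand":0,"tx":-0.57,"ty":-0.226,"tz":0.7,"spin":-0.013},
    {"hand":0,"tx":-0.57,"ty":-0.226,"tz":0.7,"spin":-0.013},
    {"hand":0,"tx":-0.57,"ty":-0.226,"tz":0.7,"spin":-0.013},
  ],
)

```text
t: 3.78
tool_pos: [424.7, 22.8, 175.5]
ee_rot: [[0.994, -0.111, 0.002], [-0.111, -0.994, -0.0], [0.002, 0.0, -1.0]]
wrist_force: [0.6, 0.5, 0.2]
opening: 88.0
gripper_force: 0.0
```

play_rows(
  motion=[
    {"hand":0,"tx":0.04,"ty":0,"tz":0,"spin":0},
    {"hand":0,"tx":0.07,"ty":0,"tz":0,"spin":0},
    {"hand":0,"tx":0.1,"ty":0,"tz":0,"spin":0},
    {"hand":0,"tx":0.13,"ty":0,"tz":0,"spin":0},
    {"hand":0,"tx":0.16,"ty":0,"tz":0,"spin":0},
    {"hand":0,"tx":0.19,"ty":0,"tz":0,"spin":0},
    {"hand":0,"tx":0.22,"ty":0,"tz":0,"spin":0},
    {"hand":0,"tx":0.25,"ty":0,"tz":0,"spin":0},
    {"hand":0,"tx":0.28,"ty":0,"tz":0,"spin":0},
    {"hand":0,"tx":0.31,"ty":0,"tz":0,"spin":0},
    {"hand":0,"tx":0.34,"ty":0,"tz":0,"spin":0},
    {"hand":0,"tx":0.37,"ty":0,"tz":0,"spin":0},
    {"hand":0,"tx":0.4,"ty":0,"tz":0,"spin":0},
    {"hand":0,"tx":0.43,"ty":0,"tz":0,"spin":0},
    {"hand":0,"tx":0.45,"ty":0,"tz":0,"spin":0},
    {"hand":0,"tx":0.47,"ty":0,"tz":0,"spin":0},
    {"hand":0,"tx":0.49,"ty":0,"tz":0,"spin":0},
    {"hand":0,"tx":0.5,"ty":0,"tz":0,"spin":0},
    {"hand":0,"tx":0.51,"ty":0,"tz":0,"spin":0},
    {"hand":0,"tx":0.51,"ty":0,"tz":0,"spin":0},
  ],
)

```text
t: 6.28
tool_pos: [551.5, 8.8, 174.8]
ee_rot: [[0.994, -0.111, 0.001], [-0.111, -0.994, -0.0], [0.001, 0.0, -1.0]]
wrist_force: [0.6, -0.6, -0.6]
opening: 88.4
gripper_force: 0.0
```

```bash
cat >> h.py <<'E'
C=np.array([613,-178.]);th=np.radians(83.5);U=np.array([np.cos(th),np.sin(th)]);N=np.array([U[1],-U[0]])
def look(cam,name):
    im,d=manip.get_image(cam); cv2.imwrite(f'pics/{name}.png',im)
    o=manip.get_obs(); p=np.array(o['tool_pos'])[:2]-C; R=np.array(o['ee_rot'])
    print('t',o['t'],'tcp',np.round(o['tool_pos'],1),'stopframe',(p@N).round(1),(p@U).round(1),'psi',np.degrees(np.arctan2(R[1,0],R[0,0])).round(2),'F',np.round(o['wrist_force'],1))
    for r in manip.regions_of('tube_rack',cam)[:1]:
        P=cloud(cam,d,r['region']);Q=P[(P[:,2]>26)&(P[:,2]<34)]
        B=cv2.boxPoints(cv2.minAreaRect(Q[:,:2].astype(np.float32)))-C
        print(round(r['conf'],2),'box in stop frame\n',np.c_[B@N,B@U].round(1))
E
python3 -c "
from h import *
look('wrist','w2');look('top','t2')"
```

```text
t 6.325 tcp [551.4   8.8 174.8] stopframe -82.4 178.7 psi -6.36 F [-0.1 -0.3  0.2]
0.87 box in stop frame
 [[-72.9  65.6]
 [ -4.3  65.6]
 [ -4.2 290.7]
 [-72.8 290.7]]
t 6.425 tcp [551.3   8.8 174.8] stopframe -82.4 178.7 psi -6.37 F [ 0.  -0.1 -0.3]
0.48 box in stop frame
 [[-71.6  66. ]
 [ -5.9  66.4]
 [ -7.3 289.7]
 [-73.1 289.3]]
```

View pics/w2.png

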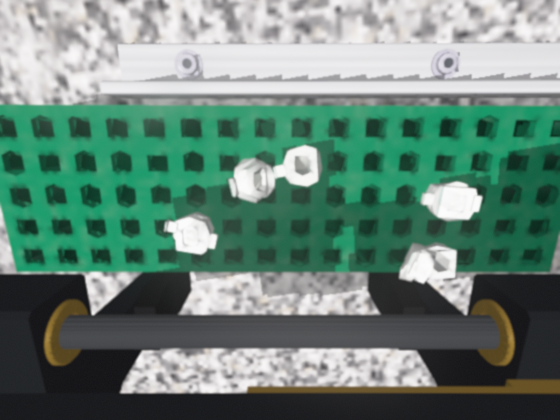

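play_rows(
  motion=[
    {"hand":0,"tx":0.006,"ty":0,"tz":0,"spin":0},
    {"hand":0,"tx":0.012,"ty":0,"tz":0,"spin":0},
    {"hand":0,"tx":0.012,"ty":0,"tz":0,"spin":0},
    {"hand":0,"tx":-0.03,"ty":0,"tz":0,"spin":0},
    {"hand":1,"tx":-0.08,"ty":0,"tz":0,"spin":0},
    {"hand":1,"tx":-0.08,"ty":-0.1,"tz":0,"spin":0},
    {"hand":1,"tx":-0.08,"ty":-0.22,"tz":0,"spin":0},
    {"hand":1,"tx":-0.08,"ty":-0.34,"tz":0,"spin":0},
    {"hand":1,"tx":-0.08,"ty":-0.46,"tz":0,"spin":0},
    {"hand":1,"tx":-0.08,"ty":-0.58,"tz":0,"spin":0},
    {"hand":1,"tx":-0.08,"ty":-0.58,"tz":0,"spin":0},
    {"hand":1,"tx":-0.08,"ty":-0.58,"tz":0,"spin":0},
  ],
)

```text
t: 7.98
tool_pos: [547.0, 154.6, 174.7]
ee_rot: [[0.994, -0.111, -0.0], [-0.111, -0.994, -0.0], [-0.0, 0.0, -1.0]]
wrist_force: [-0.5, 0.2, 0.5]
opening: 10.2
gripper_force: 0.0
```

```bash
python3 -c "
from h import *
print(manip.get_obs()['opening']);look('wrist','w3');look('top','t3')"
```

```text
10.211188925653165
t 8.025 tcp [547.1 154.3 174.7] stopframe -103.1 322.7 psi -6.41 F [-0.6 -0.5 -0.2]
0.91 box in stop frame
 [[-67.6 209.3]
 [ -0.8 209.5]
 [ -1.  290.1]
 [-67.8 289.9]]
t 8.125 tcp [547.3 154.3 174.7] stopframe -102.8 322.7 psi -6.43 F [-0.1  0.5  0.1]
0.63 box in stop frame
 [[-6.930e+01  6.600e+01]
 [ 1.200e+00  6.650e+01]
 [-2.000e-01  2.835e+02]
 [-7.070e+01  2.831e+02]]
```

play_rows(
  motion=[
    {"hand":1,"tx":0.1,"ty":0,"tz":0,"spin":0},
    {"hand":1,"tx":0.2,"ty":0,"tz":0,"spin":0},
    {"hand":1,"tx":0.272,"ty":0,"tz":0,"spin":0},
    {"hand":1,"tx":0.272,"ty":0,"tz":0,"spin":0},
    {"hand":1,"tx":0.272,"ty":0.03,"tz":0,"spin":0},
    {"hand":1,"tx":0.272,"ty":0.06,"tz":0,"spin":0},
    {"hand":1,"tx":0.272,"ty":0.085,"tz":0,"spin":0},
    {"hand":1,"tx":0.272,"ty":0.11,"tz":0,"spin":0},
    {"hand":1,"tx":0.272,"ty":0.135,"tz":0,"spin":0},
    {"hand":1,"tx":0.272,"ty":0.16,"tz":0,"spin":0},
    {"hand":1,"tx":0.272,"ty":0.185,"tz":0,"spin":0},
    {"hand":1,"tx":0.272,"ty":0.21,"tz":0,"spin":0},
    {"hand":1,"tx":0.272,"ty":0.235,"tz":0,"spin":0},
    {"hand":1,"tx":0.272,"ty":0.255,"tz":0,"spin":0},
    {"hand":1,"tx":0.272,"ty":0.27,"tz":0,"spin":0},
    {"hand":1,"tx":0.272,"ty":0.285,"tz":0,"spin":0},
    {"hand":1,"tx":0.272,"ty":0.295,"tz":0,"spin":0},
    {"hand":1,"tx":0.272,"ty":0.3,"tz":0,"spin":0},
    {"hand":1,"tx":0.272,"ty":0.3,"tz":0,"spin":0},
  ],
)

```text
t: 10.55
tool_pos: [606.7, 73.0, 174.7]
ee_rot: [[0.994, -0.111, -0.0], [-0.111, -0.994, -0.0], [-0.0, 0.0, -1.0]]
wrist_force: [0.3, 0.3, 0.4]
opening: 0.5
gripper_force: 0.3
```

```bash
python3 -c "
from h import *
print(manip.get_obs()['opening']);look('wrist','w4');look('top','t4')"
```

```text
0.49021174344466123
t 10.6 tcp [606.7  73.  174.7] stopframe -34.7 248.7 psi -6.36 F [0.2 0.8 0.7]
0.63 box in stop frame
 [[-6.800e+01  1.270e+02]
 [-7.000e-01  1.267e+02]
 [-2.000e-01  2.338e+02]
 [-6.740e+01  2.341e+02]]
t 10.7 tcp [606.7  73.1 174.6] stopframe -34.7 248.7 psi -6.36 F [-0.5  0.8  0.2]
```

View pics/w4.png

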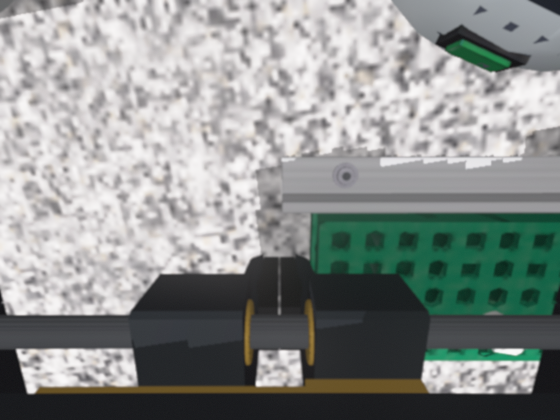

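The finger is on the rack's left end (px column ~313), and the far side lies along the leg (row ~212). About 7 mm is left to the short leg, so I'll creep the rest while watching the force.

play_rows(
  motion=[
    {"hand":1,"tx":0,"ty":0.01,"tz":0,"spin":0},
    {"hand":1,"tx":0,"ty":0.018,"tz":0,"spin":0},
    {"hand":1,"tx":0,"ty":0.024,"tz":0,"spin":0},
    {"hand":1,"tx":0,"ty":0.024,"tz":0,"spin":0},
  ],
)

```text
t: 11.25
tool_pos: [606.0, 66.9, 174.7]
ee_rot: [[0.994, -0.111, -0.0], [-0.111, -0.994, -0.0], [-0.0, 0.0, -1.0]]
wrist_force: [0.5, -0.4, 0.9]
opening: 0.5
gripper_force: 0.0
```

play_rows(
  motion=[
    {"hand":1,"tx":0,"ty":0.004,"tz":0,"spin":0},
    {"hand":1,"tx":0,"ty":0.004,"tz":0,"spin":0},
  ],
)

```text
t: 11.5
tool_pos: [605.9, 66.1, 174.8]
ee_rot: [[0.994, -0.111, 0.0], [-0.111, -0.994, -0.0], [0.0, 0.0, -1.0]]
wrist_force: [-0.2, -0.1, -0.2]
opening: 0.6
gripper_force: 0.1
```

play_rows(
  motion=[
    {"hand":1,"tx":0,"ty":0.003,"tz":0,"spin":0},
    {"hand":1,"tx":0,"ty":0.003,"tz":0,"spin":0},
  ],
)

```text
t: 11.75
tool_pos: [605.8, 65.4, 174.8]
ee_rot: [[0.994, -0.111, 0.0], [-0.111, -0.994, -0.0], [0.0, 0.0, -1.0]]
wrist_force: [-0.1, 1.6, -0.9]
opening: 0.9
gripper_force: 0.2
```

play_rows(
  motion=[
    {"hand":1,"tx":0,"ty":0.003,"tz":0,"spin":0},
    {"hand":1,"tx":0,"ty":0.003,"tz":0,"spin":0},
  ],
)

```text
t: 12.0
tool_pos: [605.7, 64.6, 174.8]
ee_rot: [[0.994, -0.111, 0.0], [-0.111, -0.994, -0.0], [0.0, 0.0, -1.0]]
wrist_force: [0.1, 0.2, -0.9]
opening: 0.2
gripper_force: 0.3
```

play_rows(
  motion=[
    {"hand":1,"tx":0,"ty":0.002,"tz":0,"spin":0},
    {"hand":1,"tx":0,"ty":0.002,"tz":0,"spin":0},
  ],
)

```text
t: 12.25
tool_pos: [605.7, 64.1, 174.8]
ee_rot: [[0.994, -0.111, -0.0], [-0.111, -0.994, -0.0], [-0.0, 0.0, -1.0]]
wrist_force: [0.7, 1.0, 0.1]
opening: 0.2
gripper_force: 0.3
```

```bash
python3 -c "
from h import *
print(manip.get_obs()['opening']);look('wrist','w5')"
```

```text
0.24692171104215938
t 12.3 tcp [605.7  64.1 174.8] stopframe -34.7 239.7 psi -6.37 F [-0.8  0.7 -0. ]
0.83 box in stop frame
 [[-6.790e+01  1.180e+02]
 [-6.000e-01  1.177e+02]
 [-1.000e-01  2.249e+02]
 [-6.740e+01  2.252e+02]]
```

play_rows(
  motion=[
    {"hand":1,"tx":0,"ty":0.003,"tz":0,"spin":0},
    {"hand":1,"tx":0,"ty":0.003,"tz":0,"spin":0},
  ],
)

```text
t: 12.6
tool_pos: [605.6, 63.3, 174.7]
ee_rot: [[0.994, -0.111, -0.0], [-0.111, -0.994, 0.0], [-0.0, -0.0, -1.0]]
wrist_force: [-0.1, 0.1, 0.1]
opening: 0.5
gripper_force: 0.2
```

play_rows(
  motion=[
    {"hand":1,"tx":0,"ty":0.003,"tz":0,"spin":0},
    {"hand":1,"tx":0,"ty":0.003,"tz":0,"spin":0},
  ],
)

```text
t: 12.85
tool_pos: [605.5, 62.6, 174.8]
ee_rot: [[0.994, -0.111, 0.0], [-0.111, -0.994, -0.0], [0.0, 0.0, -1.0]]
wrist_force: [0.6, 0.4, -0.9]
opening: 0.3
gripper_force: 0.2
```

play_rows(
  motion=[
    {"hand":1,"tx":0,"ty":0.003,"tz":0,"spin":0},
    {"hand":1,"tx":0,"ty":0.003,"tz":0,"spin":0},
  ],
)

```text
t: 13.1
tool_pos: [605.4, 62.2, 174.8]
ee_rot: [[0.994, -0.111, -0.0], [-0.111, -0.994, 0.001], [-0.0, -0.001, -1.0]]
wrist_force: [0.0, 3.2, 0.3]
opening: 0.4
gripper_force: 1.9
```

play_rows(
  motion=[
    {"hand":1,"tx":0,"ty":0.003,"tz":0,"spin":0},
    {"hand":1,"tx":0,"ty":0.003,"tz":0,"spin":0},
  ],
)

```text
t: 13.35
tool_pos: [605.2, 61.9, 174.8]
ee_rot: [[0.994, -0.111, -0.0], [-0.111, -0.994, 0.001], [-0.0, -0.001, -1.0]]
wrist_force: [-0.4, 7.4, 0.7]
opening: 0.5
gripper_force: 3.8
```

```bash
python3 -c "
from h import *
look('wrist','w6')"
```

```text
t 13.4 tcp [605.2  61.9 174.7] stopframe -34.9 237.5 psi -6.36 F [-0.1  7.9  0.9]
0.89 box in stop frame
 [[-67.8 116.6]
 [ -0.  117. ]
 [ -0.7 223.3]
 [-68.4 222.8]]
```

The rack is seated against the short leg at 7.5 N. Next I'll go round to the near side and press it flush on the long leg.

play_rows(
  motion=[
    {"hand":1,"tx":0,"ty":-0.02,"tz":0,"spin":0},
    {"hand":1,"tx":0,"ty":-0.08,"tz":0,"spin":0},
    {"hand":1,"tx":-0.1,"ty":-0.08,"tz":0,"spin":0},
    {"hand":1,"tx":-0.2,"ty":-0.08,"tz":0,"spin":0},
    {"hand":1,"tx":-0.3,"ty":-0.08,"tz":0,"spin":0},
    {"hand":1,"tx":-0.3,"ty":-0.08,"tz":0,"spin":0},
    {"hand":0,"tx":-0.3,"ty":0.05,"tz":0,"spin":0},
    {"hand":0,"tx":-0.3,"ty":0.2,"tz":0,"spin":0},
    {"hand":0,"tx":-0.3,"ty":0.35,"tz":0,"spin":0},
    {"hand":0,"tx":-0.3,"ty":0.5,"tz":0,"spin":0},
    {"hand":0,"tx":-0.3,"ty":0.5,"tz":0,"spin":0},
    {"hand":0,"tx":-0.3,"ty":0.5,"tz":0,"spin":0},
    {"hand":0,"tx":-0.25,"ty":0.5,"tz":0,"spin":0},
    {"hand":0,"tx":-0.21,"ty":0.5,"tz":0,"spin":0},
    {"hand":0,"tx":-0.19,"ty":0.5,"tz":0,"spin":0},
    {"hand":0,"tx":-0.18,"ty":0.5,"tz":0,"spin":0},
    {"hand":0,"tx":-0.18,"ty":0.5,"tz":0,"spin":0},
  ],
)

```text
t: 15.58
tool_pos: [546.8, -58.0, 174.7]
ee_rot: [[0.994, -0.111, -0.0], [-0.111, -0.994, 0.0], [-0.0, -0.0, -1.0]]
wrist_force: [0.0, -0.1, -0.4]
opening: 88.1
gripper_force: 0.0
```

```bash
python3 -c "
from h import *
print(manip.get_obs()['opening']);look('wrist','w7')"
```

```text
88.08674695909137
t 15.625 tcp [546.7 -58.  174.7] stopframe -79.5 111.7 psi -6.36 F [ 0.4 -0.1  0.4]
0.7 box in stop frame
 [[-70.   -1.8]
 [ -1.1  -1.8]
 [ -1.2 223.5]
 [-70.  223.5]]
```

View pics/w7.png

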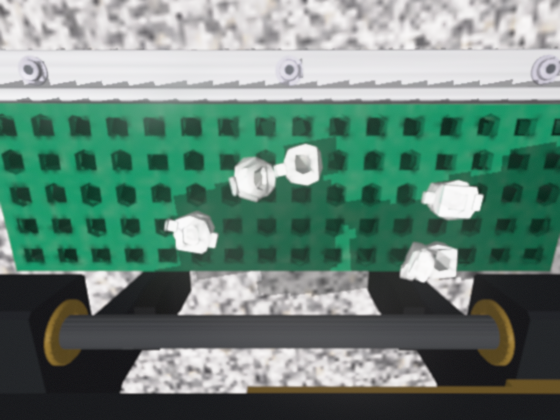

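The rack's far edge (row ~102) now lies right along the wall top (row ~97), and the fingers are just at its near side (row ~271). I'll creep in.

play_rows(
  motion=[
    {"hand":0,"tx":0.004,"ty":0,"tz":0,"spin":0},
    {"hand":0,"tx":0.006,"ty":0,"tz":0,"spin":0},
    {"hand":0,"tx":0.006,"ty":0,"tz":0,"spin":0},
  ],
)

```text
t: 16.05
tool_pos: [548.1, -58.2, 174.8]
ee_rot: [[0.994, -0.111, -0.0], [-0.111, -0.994, 0.0], [-0.001, -0.0, -1.0]]
wrist_force: [-2.3, 0.2, 1.3]
opening: 88.1
gripper_force: 1.0
```

play_rows(
  motion=[
    {"hand":0,"tx":0.003,"ty":0,"tz":0,"spin":0},
    {"hand":0,"tx":0.003,"ty":0,"tz":0,"spin":0},
  ],
)

```text
t: 16.3
tool_pos: [548.9, -58.3, 174.7]
ee_rot: [[0.994, -0.111, -0.001], [-0.111, -0.994, 0.0], [-0.001, 0.0, -1.0]]
wrist_force: [-3.8, -0.3, 2.4]
opening: 88.4
gripper_force: 1.8
```

play_rows(
  motion=[
    {"hand":0,"tx":0.003,"ty":0,"tz":0,"spin":0},
    {"hand":0,"tx":0.003,"ty":0,"tz":0,"spin":0},
  ],
)

```text
t: 16.55
tool_pos: [549.2, -58.4, 174.7]
ee_rot: [[0.994, -0.11, -0.002], [-0.11, -0.994, 0.0], [-0.002, 0.0, -1.0]]
wrist_force: [-7.6, -1.5, 5.6]
opening: 88.2
gripper_force: 3.6
```

play_rows(
  motion=[
    {"hand":0,"tx":0.003,"ty":0,"tz":0,"spin":0},
    {"hand":0,"tx":0.003,"ty":0,"tz":0,"spin":0},
  ],
)

```text
t: 16.8
tool_pos: [549.5, -58.4, 174.7]
ee_rot: [[0.994, -0.11, -0.004], [-0.11, -0.994, 0.0], [-0.004, 0.0, -1.0]]
wrist_force: [-10.4, -1.2, 8.0]
opening: 88.2
gripper_force: 5.2
```

play_rows(
  motion=[
    {"hand":0,"tx":-0.01,"ty":0,"tz":0,"spin":0},
    {"hand":0,"tx":-0.04,"ty":0,"tz":0,"spin":0},
    {"hand":1,"tx":-0.12,"ty":0,"tz":0,"spin":0},
    {"hand":1,"tx":-0.12,"ty":-0.1,"tz":0,"spin":0},
    {"hand":1,"tx":-0.12,"ty":-0.25,"tz":0,"spin":0},
    {"hand":1,"tx":-0.12,"ty":-0.4,"tz":0,"spin":0},
    {"hand":1,"tx":-0.12,"ty":-0.59,"tz":0,"spin":0},
    {"hand":1,"tx":-0.12,"ty":-0.59,"tz":0,"spin":0},
    {"hand":1,"tx":-0.12,"ty":-0.59,"tz":0,"spin":0},
    {"hand":1,"tx":-0.12,"ty":-0.59,"tz":0,"spin":0},
    {"hand":1,"tx":0,"ty":-0.59,"tz":0,"spin":0},
    {"hand":1,"tx":0.1,"ty":-0.59,"tz":0,"spin":0},
    {"hand":1,"tx":0.178,"ty":-0.59,"tz":0,"spin":0},
    {"hand":1,"tx":0.178,"ty":-0.56,"tz":0,"spin":0},
    {"hand":1,"tx":0.178,"ty":-0.53,"tz":0,"spin":0},
    {"hand":1,"tx":0.178,"ty":-0.518,"tz":0,"spin":0},
    {"hand":1,"tx":0.178,"ty":-0.512,"tz":0,"spin":0},
    {"hand":1,"tx":0.178,"ty":-0.512,"tz":0,"spin":0},
  ],
)

```text
t: 19.05
tool_pos: [608.8, 63.8, 174.8]
ee_rot: [[0.994, -0.111, 0.0], [-0.111, -0.994, 0.0], [0.0, -0.0, -1.0]]
wrist_force: [-0.8, 0.1, -0.1]
opening: 0.4
gripper_force: 0.0
```

```bash
python3 -c "
from h import *
print(manip.get_obs()['opening']);look('wrist','w8')"
```

```text
0.4256992027793941
t 19.1 tcp [608.8  63.9 174.8] stopframe -31.6 239.9 psi -6.35 F [0.5 0.6 0. ]
0.64 box in stop frame
 [[-66.2 121.1]
 [  1.1 121.3]
 [  0.8 226.3]
 [-66.5 226.2]]
```

Contact was at y ≈ 238, so I'll creep another 2 mm and then in small steps.

play_rows(
  motion=[
    {"hand":1,"tx":0,"ty":0.004,"tz":0,"spin":0},
    {"hand":1,"tx":0,"ty":0.006,"tz":0,"spin":0},
    {"hand":1,"tx":0,"ty":0.006,"tz":0,"spin":0},
  ],
)

```text
t: 19.52
tool_pos: [608.8, 62.3, 174.7]
ee_rot: [[0.994, -0.111, -0.0], [-0.111, -0.994, 0.0], [-0.0, -0.0, -1.0]]
wrist_force: [-0.2, 0.5, 0.5]
opening: 0.2
gripper_force: 0.0
```

play_rows(
  motion=[
    {"hand":1,"tx":0,"ty":0.003,"tz":0,"spin":0},
    {"hand":1,"tx":0,"ty":0.003,"tz":0,"spin":0},
  ],
)

```text
t: 19.77
tool_pos: [608.7, 61.8, 174.7]
ee_rot: [[0.994, -0.111, 0.0], [-0.111, -0.994, 0.0], [-0.0, -0.0, -1.0]]
wrist_force: [0.8, 2.4, 0.0]
opening: 0.5
gripper_force: 1.4
```

play_rows(
  motion=[
    {"hand":1,"tx":0,"ty":0.002,"tz":0,"spin":0},
    {"hand":1,"tx":0,"ty":0.002,"tz":0,"spin":0},
  ],
)

```text
t: 20.02
tool_pos: [608.6, 61.6, 174.7]
ee_rot: [[0.994, -0.111, 0.0], [-0.111, -0.994, 0.001], [0.0, -0.001, -1.0]]
wrist_force: [1.0, 5.5, -0.1]
opening: 0.6
gripper_force: 3.0
```

play_rows(
  motion=[
    {"hand":1,"tx":0,"ty":-0.02,"tz":0,"spin":0},
    {"hand":1,"tx":0,"ty":-0.08,"tz":0,"spin":0},
    {"hand":1,"tx":0,"ty":-0.08,"tz":-0.1,"spin":0},
    {"hand":1,"tx":0,"ty":-0.08,"tz":-0.3,"spin":0},
    {"hand":1,"tx":0,"ty":-0.08,"tz":-0.5,"spin":0},
    {"hand":1,"tx":-0.1,"ty":0,"tz":-0.7,"spin":0},
    {"hand":1,"tx":-0.2,"ty":0.2,"tz":-0.7,"spin":0},
    {"hand":1,"tx":-0.2,"ty":0.45,"tz":-0.7,"spin":0},
    {"hand":1,"tx":-0.2,"ty":0.45,"tz":-0.7,"spin":0},
    {"hand":1,"tx":-0.2,"ty":0.45,"tz":-0.7,"spin":0},
    {"hand":1,"tx":-0.2,"ty":0.45,"tz":-0.7,"spin":0},
  ],
)

```text
t: 21.4
tool_pos: [546.7, -43.8, 349.6]
ee_rot: [[0.994, -0.109, -0.0], [-0.109, -0.994, 0.0], [-0.0, -0.0, -1.0]]
wrist_force: [-0.5, -0.3, 0.6]
opening: 0.2
gripper_force: 0.0
```

```bash
python3 - <<'E'
from h import *
look('wrist','w9'); im=cv2.imread('pics/w9.png'); cv2.imwrite('pics/w9c.png',cv2.resize(im[80:280,110:450],None,fx=2.3,fy=2.3,interpolation=cv2.INTER_CUBIC))
im,d=manip.get_image('top')
for n in ['film_roll','timer','label_tape','marker_black','marker_blue','bottle']:
    for r in manip.regions_of(n,'top')[:1]:
        P=cloud('top',d,r['region']);print(n,np.round(cv2.minAreaRect(P[:,:2].astype(np.float32))[0]))
E
```

```text
t 21.45 tcp [546.7 -43.9 349.7] stopframe -81.1 125.8 psi -6.25 F [0.6 0.2 0.1]
0.88 box in stop frame
 [[-6.460e+01 -1.400e+00]
 [ 7.000e-01 -1.100e+00]
 [-2.000e-01  2.230e+02]
 [-6.560e+01  2.227e+02]]
film_roll [ 550. -332.]
timer [500. 331.]
label_tape [ 435. -309.]
bottle [775. 189.]
```

View pics/w9c.png

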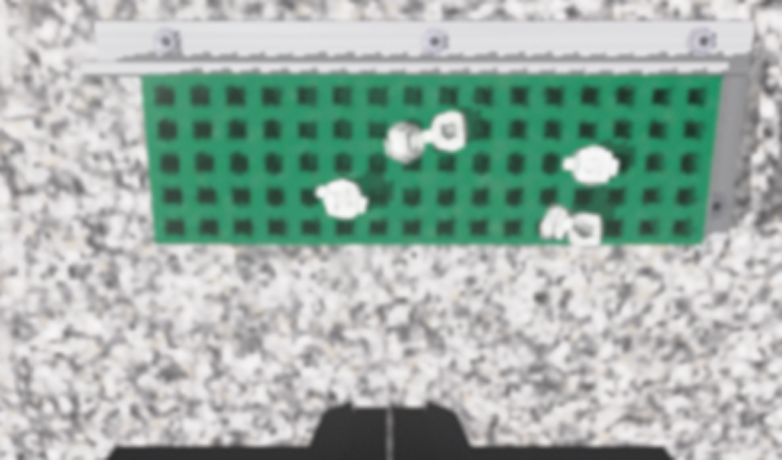

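The crop shows the rack flush along the long leg (row ~73) and against the short leg (columns ~705–720). The measured box matches the home pose to about 1 mm, and the arm is clear of everything.

```bash
python3 -c "
from bench import manip
print(manip.sign_off())"
```

```text
the job is handed in; nothing more can be done
None
```

The rack is pushed into the corner, flush along the long leg and touching the short leg to within about 1 mm by the wrist camera. The arm was clear at hand-in (about 21.6 s); the closing top-view check didn't pick up the two markers and put the bottle about 18 mm off its first reading, though the arm never went near any of the three.

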